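# Gather the weights at the pouring corner of a tray

### The job

Take the small carrying tray by its bar and lift it level, clear of the bench. Then tilt it in the air toward its pouring corner (the one where the walls dip and a beak sticks out) until all three brass weights have slid together into that corner, without spilling any. Finish while holding the tray up, tilted and still, with the weights lying in the corner; do not put it down, and leave the beaker, stopper and matchbox alone.

Things in the scene. Friction and masses are not known exactly. Their poses are not given: they have to be found in the camera images.
- tray: Grey plastic open tray, 160 (its x) x 120 mm (its y), 260 g. Origin: centre of its underside, z up. Floor and walls 5 mm thick, walls 38 mm high. A bar over the middle along x on two end uprights (24 mm wide, 88 high). Pouring corner at (-x, -y): walls dip to 20 mm over 32 mm and a beak sticks out 16 mm in x and y; it starts pointing toward the robot within about 55 degrees.
- tray_bar (a point): Middle of the tray's wooden carrying bar, 84 mm above the tray's underside; axes as the tray's. The bar is 150 mm long (x), 14 mm wide (y) and 18 mm high (z); grip it across y, from above. The tray's centre of mass is about 60 mm below it.
- tray_corner (a point): Inside of the pouring corner, on the tray's floor: 75 mm toward -x and 55 mm toward -y from the tray's middle, 5 mm above its underside; axes as the tray's.
- weight_a: Brass weight, a plain upright disc 22 mm in diameter and 14 mm high, 40 g, lying loose in the tray away from the pouring corner; origin: centre of its underside. Polished: friction on the tray about 0.2.
- weight_b: As weight_a, 20 mm in diameter, 14 mm high, 33 g.
- weight_c: As weight_a, 18 mm in diameter, 14 mm high, 27 g.
- beaker_100: Bystander: small glass beaker, 56 x 65 mm, 70 mm high, left of the tray; origin: centre of its underside.
- stopper: Bystander: rubber stopper, 32 mm in diameter, 27 mm high, behind the tray; origin: centre of its underside.
- matchbox: Bystander: matchbox, 36 x 53 x 16 mm, behind the tray to the right; origin: centre of its underside.

How it is judged:
On the way:
1. the tray is lifted level, clear of the bench (height (world z) of tray above 0.04 m and angle between tray's own z axis and vertical below 0.2 rad and contact force between the fingers and tray above 1 N), for 0.2 s.
At the end, for the whole second after the job is handed in: The gripper holds the tray in the air (inner pouring corner more than 30 mm above the bench), tilted 17 to 57 degrees; the middle of each weight's underside is within 60 mm of the inside of the pouring corner and less than 18 mm above the tray's floor; tray and weights move slower than 30 mm/s (height (world z) of tray_corner above 0.03 m and angle between tray's own z axis and vertical between 0.3 and 1 rad and contact force between the fingers and tray above 1 N and distance between each of weight_a, weight_b, weight_c and tray_corner below 0.06 m and z of each of weight_a, weight_b, weight_c in the frame of tray_corner below 0.018 m and linear speed of each of weight_a, weight_b, weight_c, tray below 0.03 m/s); the arm keeps its last pose, push and grip.
It fails at once if a weight has left the tray (distance between any of weight_a, weight_b, weight_c and tray above 0.115 m).
It fails at once if a bystander (beaker, stopper, matchbox) was disturbed (distance of any of beaker_100, stopper, matchbox from where it was at the start of the episode above 0.015 m).
It also fails if it takes over 32 s, if anything falls off the work surface, if the arm or the gripper's body presses on something with over 40 N, if the wrist force passes 120 N, or if a joint passes its speed limit or range.

### The arm

A 6-joint arm with a two-finger parallel gripper is mounted at the origin on a cart in front of the work surface, level with it; the furniture and walls round the work are solid. World frame = base frame: x ahead of the robot, y to its left, z up, the work surface at z = 0. Lengths are in m, angles in rad, forces in N, time in s.
With the tool pointing down it reaches from about 0.4 to 0.925 m from the base axis. Payload 12.5 kg.
Tool frame: the origin (TCP) lies midway between the tips of the shut fingers; the grasp point (between the pads) lies robot.grip_depth behind it (robot.grip_depth is the distance from the TCP to the grasp point, in m); z points along the fingers, y is the line along which they close (so a half turn about z gives the same grasp; the last joint's range is limited). The gripper opens to 95 mm and grips with 3 to 60 N. Pads are 20 mm wide; open, the fingers measure 119 mm over their backs; the gripper's body (75 mm by 180 mm) begins 59 mm behind the grasp point.
Start: joints at [1.201, 0.491, 1.559, -0, 1.092, -0.106], TCP at [0.163, 0.603, 0.215] pointing down, gripper open.
Joint ranges: [-3.1, 3.1], [-0.84, 2.19], [0.05, 2.79], [-1.13, 4.28], [0.06, 2.93], [-2.69, 2.69]. Speed limits (rad/s): [2.22, 2.22, 2.79, 3.14, 3.14, 3.14].

### API

Orientations are given as a unit quaternion [w, x, y, z].
In Python, from plant import robot gives the robot as it stands. Calls block until the motion is done:
- robot.movep(position, orientation): joint-space move of the TCP to a pose.
- robot.line_to(position, velocity=0.15, ori=None): straight line of the TCP; ori=None keeps the orientation; velocity is the mean speed in m/s.
- robot.set_joints(angles): joint-space move.
- robot.grip(opening, grasp_force=None): finger opening in m; grasp_force is the grip in N (None keeps the last); returns when the fingers have stopped.
- robot.sleep(seconds).
- robot.solve_ik(position, orientation): joint angles nearest the present ones, or None.
- robot.grab_frame(name): name is "scene" or "side" or "wrist"; returns a dict with "image" (384x512x3 uint8, blue, green, red), "z_map" (384x512 float32, m along the optical axis (not along the pixel's ray), 0 where there is no reading), "mtx" (3x3 intrinsics, pixels), "R" (3x3) and "t" (3): a world point X has camera coordinates R X + t. Camera axes: x right, y down, z forward; pixel columns grow to the right and rows downward; lengths in m; the calibration is good to about 2 mm. A picture is of the moment at which its call begins.
A pose or a line that the arm cannot do raises robot.PlanningError and nothing moves.
- robot.sign_off(): hands the job in; it is judged then, once.
Trained networks look in a picture, given as the dict that the camera call returned (one of the last four; its "shot" number tells which), for a name from the list of things; names that differ only in an ending like _2 or _b are one class to them, and where a whole thing is asked for, a point or a joint stands for the part that bears it (a point fixed in the world has none). Each returns a list of dicts, best first, with "score" (0 to 1); they miss things now and then, are a little off and sometimes report something else, mostly with a low value. They report only what shows in the picture. A call takes as long as a camera call.
- robot.find_in(picture, query): "xyz" ([x, y, z] in m, in world coordinates, good to about 4 mm: the middle of the surface that is visible of it).
- robot.silhouettes(picture, query): "mask" (384x512 bool, what is visible of it).
- robot.pinpoint(picture, query): "xyz" ([x, y, z] in m, in world coordinates, good to about 4 mm: a listed point, or the origin of a listed thing).
Readings, each from a call of its own:
- robot.get_t(): time.
- robot.get_joint_pos(): joint angles.
- robot.get_dq(): joint speeds.
- robot.get_joint_efforts(): joint torques, N m.
- robot.get_eef_pos(): TCP position.
- robot.get_eef_rot(): TCP orientation.
- robot.get_ft_force(): force on the tool from outside, world axes, zero at the start.
- robot.get_ft_torque(): the same for the moment, N m.
- robot.get_opening(): finger opening in m.
- robot.get_grasp_force(): force on a finger pad.
Only numpy, scipy, OpenCV 4.12 (cv2) and the standard library are available. Lean on these libraries where they do the work, as an engineer would, in place of code of your own. Each camera call takes 0.05 s, during which the arm holds its last target. There are 200 camera calls.

## Working session

There is one attempt and no reset: what is moved stays moved. The work goes in short steps, each a Python script; the robot and the scene stay as the last script left them, time stands still between calls to the robot, and variables do not carry over. Pictures are saved under pics/ and viewed, at most 10 in all, crops included, and the job is handed in when it is done.

```bash
mkdir -p pics
python3 - <<'E'
from plant import robot
import cv2,numpy as np
ims=[]
for n in("scene","side"):
    f=robot.grab_frame(n); ims.append(f["image"])
    for q in("tray_bar","tray_corner","tray","weight_a","beaker_100","stopper","matchbox"):
        print(n,q,[(np.round(d["xyz"],3).tolist(),round(d["score"],2)) for d in robot.pinpoint(f,q)[:4]])
cv2.imwrite("pics/a.png",cv2.resize(np.vstack(ims),(448,600)) if 0 else np.hstack([cv2.resize(i,(400,300)) for i in ims]))
print(robot.get_t(),robot.grip_depth,robot.get_eef_rot())
E
```

```text
scene tray_bar []
scene tray_corner [([0.508, 0.22, 0.002], 0.61), ([0.683, 0.061, 0.0], 0.38)]
scene tray [([0.682, 0.06, -0.004], 0.67), ([0.533, 0.134, -0.001], 0.58)]
scene weight_a [([0.55, 0.084, 0.005], 0.62), ([0.489, 0.102, 0.0], 0.51)]
scene beaker_100 [([0.56, 0.441, 0.001], 0.85), ([0.694, 0.304, -0.001], 0.71)]
scene stopper [([0.689, 0.306, 0.004], 0.62)]
scene matchbox [([0.681, 0.06, -0.003], 0.71)]
side tray_bar [([0.532, 0.136, 0.084], 0.85)]
side tray_corner [([0.505, 0.222, 0.007], 0.64)]
side tray [([0.536, 0.129, 0.002], 0.89)]
side weight_a [([0.488, 0.102, 0.006], 0.62), ([0.568, 0.173, 0.006], 0.52), ([0.545, 0.075, 0.004], 0.5)]
side beaker_100 [([0.56, 0.438, -0.002], 0.9)]
side stopper [([0.692, 0.303, 0.0], 0.47)]
side matchbox [([0.682, 0.058, 0.002], 0.75)]
0.8 0.0188 [1.88849337e-05 1.31520935e-01 9.91313392e-01 4.72741329e-05]
```

View pics/a.png

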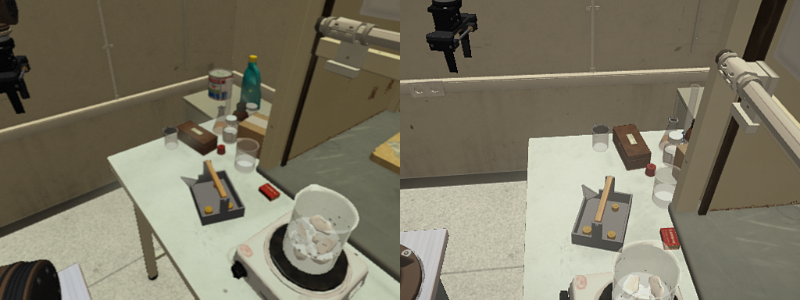

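Run:
```python
from plant import robot
import cv2,numpy as np
f=robot.grab_frame("side")
im=f["image"]
z=f["z_map"];K=f["mtx"];R=f["R"];t=f["t"]
m=robot.silhouettes(f,"tray")[0]["mask"]
v,u=np.nonzero(m&(z>0));d=z[v,u]
P=(np.linalg.inv(K)@np.vstack([u*d,v*d,d])-t[:,None]).T@R
b=P[P[:,2]>.07]; print(len(b),b.mean(0)); w=b[:,:2]-b[:,:2].mean(0);print(np.linalg.svd(w,full_matrices=False)[2][0], b.min(0),b.max(0))
r=cv2.minAreaRect(P[:,:2][P[:,2]<.045].astype(np.float32));print(r)
for h in ((.02,.034),(.034,.045)):
  q=P[(P[:,2]>h[0])&(P[:,2]<h[1])]; print(h,q.min(0),q.max(0))
print("cam",-R.T@t)
v0,u0,v1,u1=v.min()-15,u.min()-15,v.max()+15,u.max()+15
cv2.imwrite("pics/b.png",cv2.resize(im[v0:v1,u0:u1],None,fx=4.5,fy=4.5,interpolation=cv2.INTER_CUBIC)[:600,:800])
print(u0,v0)
```

```text
694 [0.5281121  0.11459574 0.09081699]
[-0.26328876 -0.96471707] [ 0.49553441 -0.11677958  0.07005941] [0.5679622  0.2106072  0.21882627]
((0.5386263728141785, 0.17429260909557343), (0.24864806234836578, 0.13941803574562073), 72.81834411621094)
(0.02, 0.034) [0.45002596 0.03731105 0.02000791] [0.61158311 0.24887227 0.03396555]
(0.034, 0.045) [0.45034024 0.03850033 0.03402267] [0.61129127 0.21590801 0.04497984]
cam [ 0.43279872 -0.50495854  0.7434138 ]
204 210
```

View pics/b.png

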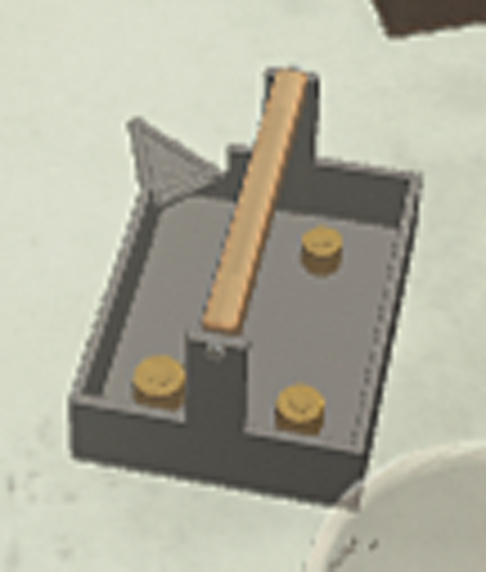

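```bash
cat > h.py <<'E'
import numpy as np
from scipy.spatial.transform import Rotation as Ro
def q(r): x=r.as_quat(); return [x[3],x[0],x[1],x[2]]
def down(yaw): # tool x along given yaw, z down
    return Ro.from_euler('z',yaw)*Ro.from_euler('x',np.pi)
def cloud(f):
    z=f["z_map"];v,u=np.nonzero(z>0);d=z[v,u]
    return (np.linalg.inv(f["mtx"])@np.vstack([u*d,v*d,d])-f["t"][:,None]).T@f["R"]
E
python3 - <<'E'
from plant import robot
from h import *
P=np.vstack([cloud(robot.grab_frame(n)) for n in("scene","side")])
P=P[(P[:,2]>.03)&(P[:,2]<.8)]
for x in np.arange(.3,1.1,.08):
    r=[]
    for y in np.arange(-.3,.6,.08):
        s=P[(abs(P[:,0]-x)<.04)&(abs(P[:,1]-y)<.04)]
        r.append("%.2f"%np.percentile(s[:,2],99) if len(s)>4 else "----")
    print("%.2f"%x,*r)
print(np.round(robot.get_joint_pos(),2))
for deg in (-105,75):
    r0=down(np.radians(deg))
    yaw=np.radians(-105)
    for lift in(.065,.25,.35):
        for tilt in(0,35):
            c=Ro.from_euler('z',yaw).apply([-1,-1,0])/2**.5
            ax=np.cross([0,0,1],c)
            r=Ro.from_rotvec(ax*np.radians(tilt))*r0
            p=np.array([.53,.13,lift])
            g=p+[0,0,.0188]; p=g+r.apply([0,0,.0188])
            s=robot.solve_ik(p,q(r)); print(deg,lift,tilt,None if s is None else np.round(s,2))
E
```

```text
0.30 ---- ---- ---- ---- ---- ---- ---- ---- ---- ---- ---- ----
0.38 ---- ---- 0.05 0.06 ---- ---- ---- ---- ---- ---- ---- ----
0.46 ---- 0.08 0.08 0.07 0.09 0.09 0.04 ---- ---- ---- ---- ----
0.54 ---- 0.22 0.22 0.22 0.09 0.10 0.10 ---- ---- 0.07 0.07 ----
0.62 ---- 0.22 0.22 0.22 ---- 0.04 0.04 ---- 0.06 0.07 0.06 ----
0.70 0.06 0.49 0.49 0.50 0.50 0.54 0.10 0.09 0.07 0.06 0.06 ----
0.78 0.06 0.06 0.43 0.55 0.57 0.55 0.11 0.11 0.12 0.11 ---- ----
0.86 ---- 0.06 0.06 0.06 0.06 0.50 ---- 0.11 0.13 0.19 0.19 ----
0.94 ---- 0.06 0.06 0.06 0.06 0.49 ---- ---- ---- ---- ---- ----
1.02 ---- ---- 0.08 0.08 0.06 0.45 ---- ---- ---- ---- ---- ----
[ 1.2   0.49  1.56  0.    1.09 -0.11]
-105 0.065 0 None
-105 0.065 35 [ 0.38  0.64  1.97 -1.03  0.73 -1.64]
-105 0.25 0 None
-105 0.25 35 [ 0.38  0.36  1.82 -0.74  1.01 -2.08]
-105 0.35 0 None
-105 0.35 35 [ 0.38  0.26  1.68 -0.66  1.19 -2.25]
75 0.065 0 [ 0.12  0.58  1.9  -0.    0.66  0.38]
75 0.065 35 [ 0.38  0.64  1.97 -1.03  0.73  1.51]
75 0.25 0 [ 0.12  0.34  1.71 -0.    1.09  0.38]
75 0.25 35 [ 0.38  0.36  1.82 -0.74  1.01  1.06]
75 0.35 0 [ 0.12  0.26  1.55 -0.    1.33  0.38]
75 0.35 35 [ 0.38  0.26  1.68 -0.66  1.19  0.89]
```

Run:
```python
from plant import robot
from h import *
import cv2
P=cloud(robot.grab_frame("side"))
s=P[(P[:,2]>.12)&(P[:,2]<.6)&(P[:,1]>.0)&(P[:,1]<.25)&(P[:,0]>.5)]
print("obst",np.round(np.percentile(s,[1,5,50,95],axis=0),3).tolist() if len(s) else 0)
robot.movep([.51,.16,.24],q(down(np.radians(75))))
robot.grip(.06,None)
f=robot.grab_frame("wrist"); cv2.imwrite("pics/c.png",f["image"])
for n in("tray_bar","tray_corner","tray","weight_a"):
    print(n,[(np.round(d["xyz"],3).tolist(),round(d["score"],2)) for d in robot.pinpoint(f,n)[:4]])
P=cloud(f); b=P[(P[:,2]>.075)&(P[:,2]<.1)&(abs(P[:,0]-.53)<.07)&(abs(P[:,1]-.13)<.11)]
r=cv2.minAreaRect(b[:,:2].astype(np.float32)); print(len(b),r,b.mean(0))
print(robot.get_t())
```

```text
obst [[0.693, 0.007, 0.123], [0.712, 0.067, 0.137], [0.768, 0.095, 0.314], [0.912, 0.119, 0.534]]
tray_bar [([0.532, 0.135, 0.083], 0.71), ([0.566, 0.166, 0.004], 0.2)]
tray_corner [([0.506, 0.222, 0.006], 0.79)]
tray [([0.53, 0.133, -0.003], 0.88)]
weight_a [([0.485, 0.105, 0.004], 0.69), ([0.565, 0.169, 0.007], 0.63), ([0.547, 0.08, 0.0], 0.52)]
1945 ((0.5322501063346863, 0.13379886746406555), (0.16372112929821014, 0.02350706420838833), 71.06369018554688) [0.53383008 0.13998256 0.09177216]
4.1083
```

View pics/c.png

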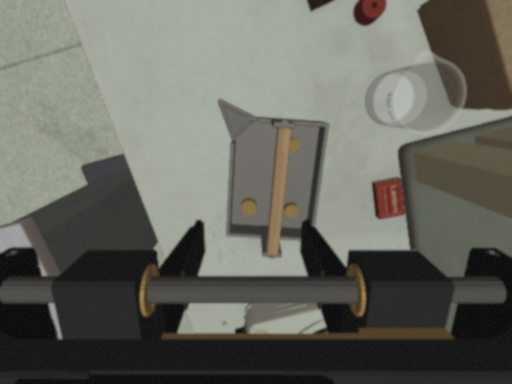

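Run:
```python
from plant import robot
from h import *
import cv2
r=down(np.radians(71.5))
robot.movep([.532,.135,.16],q(r))
robot.line_to([.532,.135,.0655],.08)
robot.grip(0.0,55)
print(robot.get_opening(),robot.get_grasp_force(),robot.get_t())
robot.line_to([.532,.135,.10],.05)
robot.line_to([.50,.18,.25],.12)
robot.sleep(.3)
f=robot.grab_frame("side"); im=f["image"]; cv2.imwrite("pics/d.png",cv2.resize(im[120:340,130:400],None,fx=2.5,fy=2.5))
for n in("tray_bar","tray_corner","weight_a"):
    print(n,[(np.round(d["xyz"],3).tolist(),round(d["score"],2)) for d in robot.pinpoint(f,n)[:4]])
print(robot.get_grasp_force(),robot.get_ft_force(),robot.get_ft_torque(),robot.get_t(),robot.get_eef_pos())
for y in(71.5,):
  for t in (10,20,30,38):
    c=Ro.from_euler('z',np.radians(-108.5)).apply([-1,-1,0])/2**.5
    R2=Ro.from_rotvec(np.cross([0,0,1],c)*np.radians(t))*r
    s=robot.solve_ik(np.array([.5,.18,.269])+R2.apply([0,0,.0188]),q(R2));print(t,s if s is None else np.round(s,2))
```

```text
0.013880031546571933 54.996886253356934 6.6833
tray_bar [([0.496, 0.18, 0.269], 0.68)]
tray_corner [([0.47, 0.265, 0.19], 0.72)]
weight_a [([0.514, 0.124, 0.188], 0.62), ([0.689, 0.304, -0.0], 0.62), ([0.532, 0.219, 0.192], 0.6), ([0.455, 0.147, 0.192], 0.58)]
54.992528557777405 [ 0.42007766  0.05479856 -4.1175215 ] [-0.07400329  0.04746897  0.05369346] 9.5083 [0.50000327 0.17998183 0.24996326]
10 [ 0.3   0.32  1.75 -0.2   1.05  0.72]
20 [ 0.38  0.33  1.77 -0.4   1.05  0.91]
30 [ 0.46  0.36  1.78 -0.6   1.08  1.09]
38 [ 0.52  0.39  1.8  -0.75  1.13  1.23]
```

View pics/d.png

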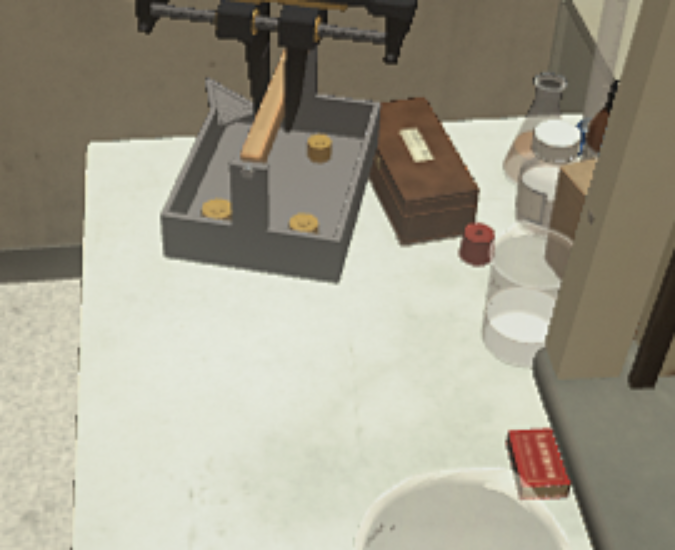

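```bash
cat >> h.py <<'E'
def tilt(robot,a,b,T,dirxy=(-1,-1)):
    r=down(np.radians(71.5)); c=Ro.from_euler('z',np.radians(-108.5)).apply([*dirxy,0]); c/=np.linalg.norm(c)
    R2=Ro.from_rotvec(np.cross([0,0,1],c)*np.radians(b))*r
    p=np.array([.5,.18,.2688])+R2.apply([0,0,.0188])
    v=np.linalg.norm(p-robot.get_eef_pos())/T
    robot.line_to(p.tolist(),v,q(R2))
def look(robot,name,cam="side"):
    import cv2
    f=robot.grab_frame(cam); cv2.imwrite(name,cv2.resize(f["image"][120:340,130:400],None,fx=2.5,fy=2.5))
    return {n:[(np.round(d["xyz"],3).tolist(),round(d["score"],2)) for d in robot.pinpoint(f,n)[:4]] for n in("tray_bar","tray_corner","weight_a")}
E
python3 - <<'E'
from plant import robot
from h import *
t0=robot.get_t()
tilt(robot,0,10,1.2); print(robot.get_t()-t0)
tilt(robot,10,18,1.8);robot.sleep(.3)
tilt(robot,18,25,1.2);robot.sleep(.3)
print(look(robot,"pics/e.png"),robot.get_t(),robot.get_grasp_force())
E
```

```text
1.2416999999999998
{'tray_bar': [], 'tray_corner': [([0.486, 0.23, 0.159], 0.88)], 'weight_a': [([0.534, 0.206, 0.179], 0.61)]} 13.4917 54.99227821826935
```

View pics/e.png

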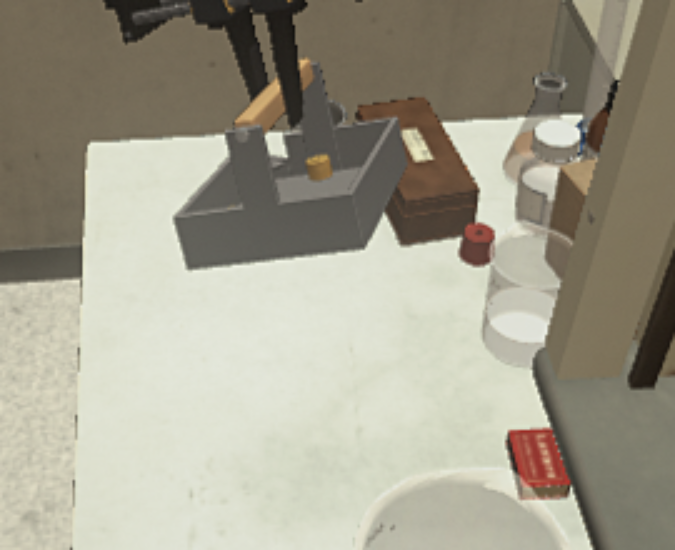

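Run:
```python
from plant import robot
from h import *
tilt(robot,25,36,1.8);robot.sleep(.4)
print(look(robot,"pics/f1.png"))
tilt(robot,36,36,1.2,(-.6,-1));robot.sleep(.4)
print(look(robot,"pics/f2.png"),look(robot,"pics/f3.png","scene"),robot.get_t(),robot.get_grasp_force())
f=robot.grab_frame("wrist")
import cv2
print(robot.pinpoint(f,"weight_a"),robot.pinpoint(f,"tray_corner"))
a=cv2.imread("pics/f2.png")[:,:480];b=cv2.resize(f["image"],(0,0),fx=.6,fy=.6);c=cv2.imread("pics/f3.png")[:,:480]
cv2.imwrite("pics/g.png",np.hstack([cv2.resize(x,(0,0),fx=300/x.shape[0],fy=300/x.shape[0]) for x in(a,f["image"])])[:,:800])
```

```text
{'tray_bar': [([0.499, 0.184, 0.27], 0.97)], 'tray_corner': [([0.498, 0.21, 0.152], 0.92)], 'weight_a': [([0.522, 0.128, 0.202], 0.22)]}
{'tray_bar': [([0.498, 0.18, 0.268], 0.66)], 'tray_corner': [([0.508, 0.22, 0.154], 0.79), ([0.519, 0.206, 0.164], 0.15)], 'weight_a': [([0.517, 0.205, 0.162], 0.61), ([0.531, 0.207, 0.173], 0.54), ([0.509, 0.187, 0.171], 0.48)]} {'tray_bar': [([0.498, 0.179, 0.274], 0.6)], 'tray_corner': [([0.513, 0.218, 0.155], 0.77)], 'weight_a': [([0.512, 0.189, 0.168], 0.66), ([0.518, 0.211, 0.162], 0.39)]} 17.2917 54.99358355998993
[{'xyz': [0.5297, 0.2026, 0.1742], 'score': 0.91}, {'xyz': [0.5179, 0.2084, 0.1598], 'score': 0.85}, {'xyz': [0.5121, 0.1897, 0.1665], 'score': 0.68}] [{'xyz': [0.5132, 0.2164, 0.1515], 'score': 0.93}]
```

View pics/g.png

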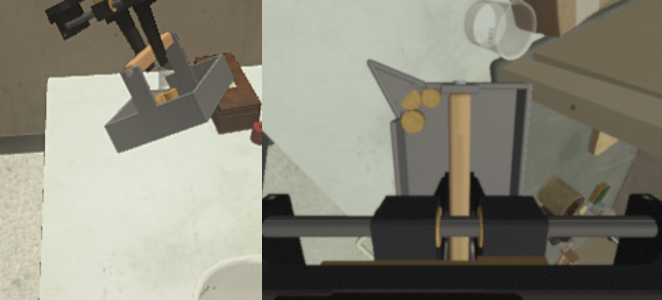

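Run:
```python
from plant import robot
robot.sleep(.5);print(robot.sign_off(),robot.get_t())
```

```text
the job is handed in; nothing more can be done
the job is handed in; nothing more can be done
```

I handed the job in at about 18 s of robot time, with the tray held in the air at about 36° tilt and all three weights in the pouring corner, roughly 10–32 mm from it by the last pictures; no verdict came back, and I did not re-measure the beaker, stopper and matchbox.

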